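Close a dowelled frame corner and hold it shut for pinning

TASK

Pick up the loose wooden rail with the two dowel holes in its end, lay it flat on the bed of the corner jig along the low fence, and slide it onto the stile's two dowels until its end closes up against the stile with no gap. Then keep pushing the rail against the stile with a steady push of about 12 N, never more than about 20 N, so that I can pin the joint: the program finishes while you are still holding it like that. Leave the other things on the worktop where they are.

Things in the scene. Friction and masses are not known exactly. Their poses are not given: they have to be found in the camera images.
- rail: loose light-brown wooden bar, 44 mm wide (x), 160 mm long (y), 28 mm thick (z), about 0.12 kg. Origin at the centre of its underside; +y points to the end with the dowel holes. Starts flat on the worktop right of the jig, holes toward the left. Grip it across its width, fingertips 12 mm or more above its underside, so that they pass over the fence
- rail_end (a point): centre of the rail's holed end face (80 mm along +y from the rail's origin, 14 mm above its underside). The two holes are 10 mm wide, 26 mm deep, 11 mm either side of this point along the rail's x, at mid thickness
- jig: corner jig, fixed: plywood bed 260 (x) by 320 mm (y), its top 12 mm above the worktop. Origin: centre of its underside; +x to the fence side (away from the robot), +y (left) to the stile. The fence: a low strip along y, 10 mm high, inner face at x = +100, y = -150 to +100 mm. Two turn-buttons over the stile at x = -62 and +18, y = 46 to 98 mm, tops 48 mm above the worktop
- shoulder (a point): point on the stile's edge that the rail closes against, midway between the two dowels at mid thickness: x = +78, y = +70, z = +26 mm in the jig's frame, axes as the jig's; the rail slides to +y. Dowels: 8 mm thick, chamfered, 22 mm out toward -y, 11 mm either side along x. A rail that touches the fence is in line with them. Stile: wooden bar like the rail, 200 (x) by 45 by 28 mm
- stile (a joint): how far the stile has been pushed back in +y into the rubber facings behind it (m): 0 untouched, and 1 mm for every 3 N of push (4 mm at 12 N); it springs back when the push ends, and the rubber bottoms out at 10 mm
- glue_bottle: yellow glue bottle, 172 mm tall, 58 mm thick, left of the jig; leave alone
- sanding_block: cork sanding block 69 x 112 x 30 mm, left of the jig; leave alone
- mallet: wooden joiner's mallet, 314 mm long, at the right; leave alone
- dark_offcut: dark wood offcut 45 x 140 x 19 mm without holes, behind the rail; leave alone
- mug: striped mug, 90 mm tall, at the back; leave alone
- tape_measure: yellow tape measure, 64 mm tall, far right; leave alone

How it is judged:
By the outcome, as a careful person would: the job done as asked, in the order asked, and still so for the second after the job is handed in, while the arm keeps its last pose, push and grip.
It also fails if it takes over 40 s, if anything falls off the work surface, if the arm or the gripper's body presses on something with over 40 N, if the wrist force passes 120 N, or if a joint passes its speed limit or range.

ROBOT

A 7-joint arm with a two-finger parallel gripper is mounted at the origin on a cart in front of the work surface, level with it; the furniture and walls round the work are solid. World frame = base frame: x ahead of the robot, y to its left, z up, the work surface at z = 0. Lengths are in m, angles in rad, forces in N, time in s.
With the tool pointing down it reaches from about 0.425 to 0.8 m from the base axis. Payload 8.3 kg.
Tool frame: the origin (TCP) lies between the finger pads; the fingertips stand 22 mm ahead of it and the grasp point (between the pads) lies 3 mm ahead of it (r.tips_ahead is the z of the fingertips in the tool frame, in m); z points along the fingers, y is the line along which they close (so a half turn about z gives the same grasp; the last joint's range is limited). The gripper opens to 85 mm and grips with 20 to 120 N. Pads are 22 mm wide; open, the fingers measure 114 mm over their backs; the gripper's body (76 mm by 85 mm) begins 54 mm behind the grasp point. The pads swing forward as they close: fully open they stand 13 mm farther back than shut.
Start: joints at [1.141, 0.383, 0.016, 1.37, -0.006, 1.388, -0.046], TCP at [0.224, -0.583, 0.253] pointing down, gripper open.
Joint ranges: [-2.95, 2.95], [-0.25, 2.06], [-1.52, 1.56], [0.18, 2.33], [-1.44, 4.58], [0.02, 2.06], [-3.01, 3.01]. Speed limits (rad/s): [2.39, 2.39, 3.01, 3.01, 3.14, 3.14, 3.14].

INTERFACE

Orientations are given as a rotation vector (axis times angle).
In Python, from workcell import r, viewer gives the robot as it stands.
- The arm moves only by the shell command python3 -m pendant 'ROWS' [OPENING] [FORCE]. ROWS is a JSON object whose one key "deltas" holds a list of rows, each an object with "delta_pos": the shift along the tool's x, y, z in mm, a list of three; "dr": the turn, a rotation vector about the tool's x, y, z in degrees, a list of three. In form: {"deltas": [{"delta_pos": [tx, ty, tz], "dr": [ax, ay, az]}, ...]}. A call has 1 to 20 rows; each row shifts and turns the commanded pose from where the row before left it, along the tool's axes as they then stand; what a row does not reach is not made up. A row lasts 1/12 s, in which the tool goes at most 41.7 mm and 7.16 degrees, less where a joint would pass 70% of its speed; a pose out of reach is approached as far as the arm can. A call with a gripper value outside its range is refused whole. OPENING is the opening, from 0 (shut) to 1 (fully open), set as the call begins (- or left out, the last holds). The fingers move at their own pace and stop on an object; FORCE is the grip in N (left out, the last holds). Time passes only in rows, so rows that do not move let the fingers close. It gives the time, the measured TCP pose, the force, the opening and the grip force at its end, in the units of the state.
- r.sense(): the state, without advancing time (a new reading comes with each control period).
- viewer.get_image(name): name is "side" or "top"; returns a dict with "img" (400x640x3 uint8, red, green, blue), "mtx" (3x3 intrinsics, pixels), "k1" (the pictures are not rectified: a ray, as slopes to the right and down, at radius r is drawn at 1 + k1 r^2 times it, then the intrinsics apply), "pose" (4x4, takes a point from camera to world coordinates). Camera axes: x right, y down, z forward; pixel columns grow to the right and rows downward; lengths in m; the calibration is good to about 2 mm. A picture is of the moment at which its call begins. There is no depth.
- r.hand_in(): hands the job in; it is judged then, once.
The state is a dict: "time": time; "joint_positions": joint angles; "dq": joint speeds; "tau": joint torques, N m; "tcp_pos": TCP position; "tool_rot": TCP orientation; "ft_force": force on the tool from outside, world axes, zero at the start; "moment": the same for the moment, N m; "width": opening from 0.0 (shut) to 1.0 (fully open); "finger_force": force on a finger pad.
Only numpy, scipy, OpenCV 4.12 (cv2) and the standard library are available. Lean on these libraries where they do the work, as an engineer would, in place of code of your own. Each camera call takes 0.05 s, during which the arm holds its last target. There are 200 camera calls.

## Working session

There is one attempt and no reset: what is moved stays moved. The work goes in short steps, Python scripts to look and compute and a shell command to move; the robot and the scene stay as the last step left them, time stands still between calls to the robot, and variables do not carry over. Pictures are saved under pics/ and viewed, at most 10 in all, crops included, and the job is handed in when it is done.

```bash
mkdir -p pics; ls; python3 - <<'E'
from workcell import r, viewer
import cv2,numpy as np
for n in("top","side"):
    d=viewer.get_image(n); cv2.imwrite(f"pics/{n}0.png",d["img"][:,:,::-1]); np.savez(f"{n}0.npz",**d)
    print(n,d["mtx"].tolist(),d["k1"],np.round(d["pose"],4).tolist())
print(r.sense(), r.tips_ahead)
E
```

```text
pics
top [[389.8957443937556, 0.0, 318.31134515205866], [0.0, 389.8957443937556, 200.44203782020992], [0.0, 0.0, 1.0]] 0.010050466134633878 [[-0.013, -0.9841, 0.1772, 0.3518], [-0.9984, 0.0031, -0.0565, 0.0208], [0.055, -0.1777, -0.9826, 1.4552], [0.0, 0.0, 0.0, 1.0]]
side [[450.51884405405315, 0.0, 322.2195973686425], [0.0, 450.51884405405315, 196.63790861296474], [0.0, 0.0, 1.0]] -0.025181852954971478 [[0.9656, -0.1271, 0.227, 0.1468], [-0.2601, -0.4992, 0.8265, -1.6862], [0.0083, -0.8571, -0.5151, 1.0742], [0.0, 0.0, 0.0, 1.0]]
{'time': 0.1, 'joint_positions': array([ 1.14110238,  0.38414357,  0.01636087,  1.37105223, -0.00628647,
        1.38820446, -0.04649039]), 'dq': array([ 0.00202847, -0.00140038, -0.00104345, -0.00223086,  0.00132079,
        0.00030403,  0.0011528 ]), 'tau': array([ 3.64613770e-03, -6.29137588e+01,  8.47808383e-01, -3.72758496e+01,
        1.66972785e-02,  1.05379731e-02, -1.03837790e-04]), 'tcp_pos': array([ 0.22402939, -0.58302067,  0.25238384]), 'tool_rot': array([-3.08718872e+00, -5.72756866e-01,  5.54439090e-04]), 'ft_force': array([ 0.52300605,  0.52882628, -0.3984458 ]), 'moment': array([ 0.02728572,  0.04894042, -0.03281767]), 'finger_force': 0.0, 'width': 0.9952283479119213} 0.022
```

View pics/top0.png

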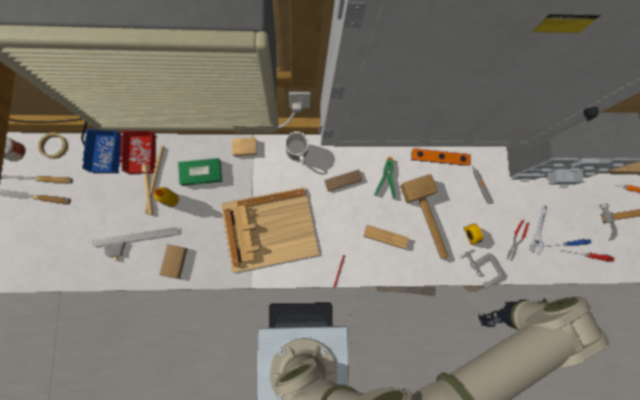

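View pics/side0.png

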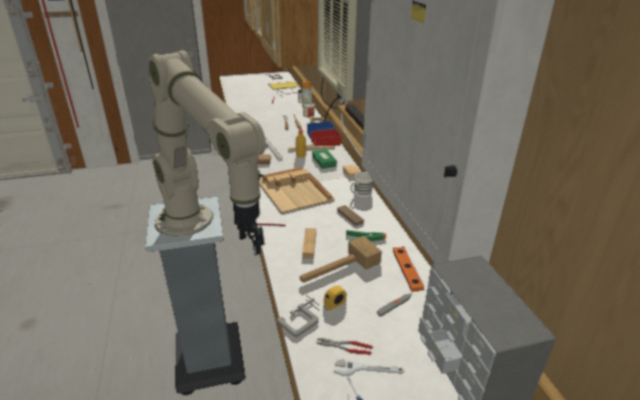

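The top view shows the rail at about (387,237), the jig at (222–320, 190–272), the dark offcut at (344,181) and the mallet at (425,210). The side view shows the rail at (310,243) and the jig at (295,190). Next I enlarge the top view to pick corners.

```bash
cat > h.py <<'E'
import numpy as np,cv2
def ray(d,uv):
    uv=np.atleast_2d(np.float64(uv)); K=d["mtx"]
    m=(uv-K[:2,2])/K[0,0]; s=m.copy()
    for _ in range(20): s=m/(1+d["k1"]*(s**2).sum(1,keepdims=True))
    D=np.c_[s,np.ones(len(s))]@d["pose"][:3,:3].T
    return d["pose"][:3,3],D
def onz(d,uv,z):
    o,D=ray(d,uv); return o+D*((z-o[2])/D[:,2:])
def proj(d,P):
    P=np.atleast_2d(P); p=(P-d["pose"][:3,3])@d["pose"][:3,:3]
    s=p[:,:2]/p[:,2:]; s=s*(1+d["k1"]*(s**2).sum(1,keepdims=True))
    return s*d["mtx"][0,0]+d["mtx"][:2,2]
E
python3 - <<'E'
import cv2,numpy as np
t=cv2.imread("pics/top0.png"); s=cv2.imread("pics/side0.png")
a=cv2.resize(t[180:280,210:330],None,fx=5,fy=5,interpolation=cv2.INTER_CUBIC)  # 600x500
cv2.imwrite("pics/jig.png",a)
b=cv2.resize(t[215:260,355:420],None,fx=6,fy=6,interpolation=cv2.INTER_CUBIC)
c=cv2.resize(s[222:267,285:350],None,fx=6,fy=6,interpolation=cv2.INTER_CUBIC)
cv2.imwrite("pics/rail.png",np.hstack([b,c]))
E
```

```text
(no output)
```

View pics/jig.png

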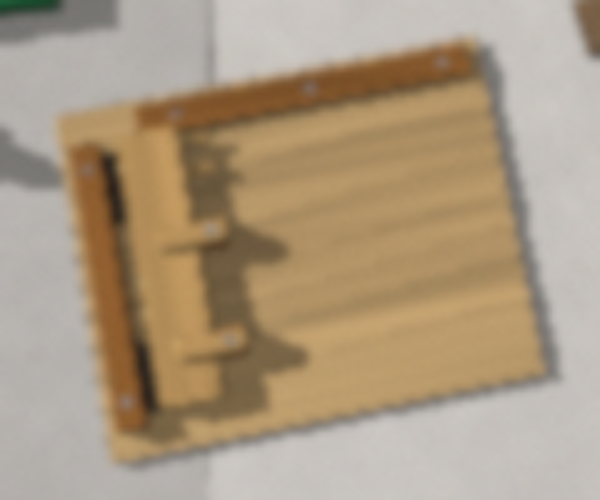

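View pics/rail.png

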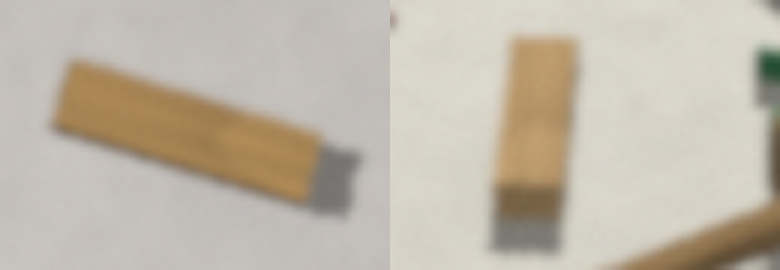

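```bash
cat > meas.py <<'E'
import numpy as np,cv2
from h import *
S=8
def mask(img,box,thr):
    x0,y0,x1,y1=box
    c=cv2.resize(img[y0:y1,x0:x1],None,fx=S,fy=S,interpolation=cv2.INTER_CUBIC).astype(int)
    m=((c[...,0]-c[...,2])>thr).astype(np.uint8)
    n,l,st,ce=cv2.connectedComponentsWithStats(m)
    k=1+np.argmax(st[1:,4]); m=(l==k).astype(np.uint8)
    ct=max(cv2.findContours(m,cv2.RETR_EXTERNAL,cv2.CHAIN_APPROX_NONE)[0],key=cv2.contourArea)[:,0,:]
    return (ct+0.5)/S-0.5+[x0,y0]
def rect(P):  # xy points mm -> four side lines by fitting
    (c,wh,a)=cv2.minAreaRect(P.astype(np.float32)); B=cv2.boxPoints((c,wh,a)); out=[]
    for i in range(4):
        p,q=B[i],B[(i+1)%4]; L=np.linalg.norm(q-p); t=(q-p)/L; n=np.array([-t[1],t[0]])
        s=(P-p)@t; e=np.abs((P-p)@n); k=(s>.12*L)&(s<.88*L)&(e<12)
        vx,vy,x,y=cv2.fitLine(P[k].astype(np.float32),cv2.DIST_HUBER,0,.01,.01).ravel(); 
        if vx*t[0]+vy*t[1]<0: vx,vy=-vx,-vy
        out.append((L,np.degrees(np.arctan2(vy,vx)),x,y))
    def X(a,b):
        A=np.array([[np.cos(np.radians(a[1])),-np.cos(np.radians(b[1]))],[np.sin(np.radians(a[1])),-np.sin(np.radians(b[1]))]])
        t=np.linalg.solve(A,[b[2]-a[2],b[3]-a[3]]); return np.array([a[2]+t[0]*A[0,0],a[3]+t[0]*A[1,0]])
    C=np.array([X(out[i-1],out[i]) for i in range(4)])
    return out,C
E
python3 - <<'E'
from meas import *
np.set_printoptions(precision=1,suppress=True)
T=dict(np.load("top0.npz")); Sd=dict(np.load("side0.npz"))
for nm,d,box,z in(("jig",T,(212,182,328,278),.012),("rail top",T,(355,215,420,260),.028),("rail side",Sd,(292,222,340,262),.028)):
    for thr in(40,55):
        c=mask(d["img"],box,thr); P=onz(d,c,z)[:,:2]*1000
        o,C=rect(P); print(nm,thr,[round(a[1],1) for a in o]); print(C.tolist(), np.linalg.norm(np.roll(C,-1,0)-C,axis=1),C.mean(0))
E
```

```text
jig 40 [np.float32(-78.9), np.float32(11.2), np.float32(100.9), np.float32(-169.0)]
[[349.7416076660156, 252.52145385742188], [410.9338684082031, -60.79978942871094], [664.2101440429688, -10.87750244140625], [603.9136352539062, 302.04833984375]] [319.2 258.1 318.7 259. ] [507.2 120.7]
jig 55 [np.float32(-78.9), np.float32(11.2), np.float32(100.9), np.float32(-169.0)]
[[351.7268371582031, 250.89056396484375], [412.3358459472656, -58.60111618041992], [661.6123657226562, -9.094993591308594], [601.9869384765625, 299.5761413574219]] [315.4 254.1 314.4 255. ] [506.9 120.7]
rail top 40 [np.float32(-17.3), np.float32(72.5), np.float32(162.3), np.float32(-107.7)]
[[427.72564697265625, -380.5812683105469], [470.36181640625, -393.826416015625], [519.2293701171875, -238.58843994140625], [477.1954345703125, -225.16006469726562]] [ 44.6 162.7  44.1 163.1] [ 473.6 -309.5]
rail top 55 [np.float32(-16.5), np.float32(72.5), np.float32(162.2), np.float32(-107.7)]
[[429.7008361816406, -379.59124755859375], [469.20501708984375, -391.28424072265625], [516.8402709960938, -239.80245971679688], [478.2004699707031, -227.3602294921875]] [ 41.2 158.8  40.6 159.8] [ 473.5 -309.5]
rail side 40 [np.float32(-18.4), np.float32(72.5), np.float32(164.6), np.float32(-107.7)]
[[419.80621337890625, -403.9599609375], [462.1134033203125, -418.04644775390625], [519.1612548828125, -237.48228454589844], [476.6390380859375, -225.8013458251953]] [ 44.6 189.4  44.1 187. ] [ 469.4 -321.3]
rail side 55 [np.float32(-17.0), np.float32(72.6), np.float32(165.4), np.float32(-108.0)]
[[428.6324462890625, -382.95782470703125], [467.3655700683594, -394.8345031738281], [515.789306640625, -240.21865844726562], [478.1199645996094, -230.3889923095703]] [ 40.5 162.   38.9 160.4] [ 472.5 -312.1]
```

```bash
cat > go.py <<'E'
import sys,numpy as np
from workcell import r
from scipy.spatial.transform import Rotation as Ro
s=r.sense(); R=Ro.from_rotvec(s["tool_rot"]).as_matrix()
def rep(x,y,z,yaw):  # target TCP mm, tool y at yaw deg
    c,n=np.cos(np.radians(yaw)),np.sin(np.radians(yaw))
    Rt=np.array([[-n,c,0],[c,n,0],[0,0,-1.]]).T.T
    Rt=np.column_stack([[-n,c,0],[c,n,0],[0,0,-1.]])
    d=np.array([x,y,z])-s["tcp_pos"]*1000
    print("dr(tool) deg",np.round(np.degrees(Ro.from_matrix(R.T@Rt).as_rotvec()),2),"d now-frame",np.round(R.T@d,1),"d target-frame",np.round(Rt.T@d,1))
rep(*map(float,sys.argv[1:5]))
print("tcp",np.round(s["tcp_pos"]*1000,1),"F",np.round(s["ft_force"],2),"M",np.round(s["moment"],2),"w",round(s["width"]*85,1),"ff",s["finger_force"],"t",s["time"],r.tips_ahead)
E
python3 go.py 473.5 -309.5 150 -17.6
```

```text
dr(tool) deg [-9.000e-02 -4.000e-02 -5.138e+01] d now-frame [ 331.  -165.7  102.7] d target-frame [336.1 155.1 102.4]
tcp [ 224.  -583.   252.4] F [ 0.52  0.53 -0.4 ] M [ 0.03  0.05 -0.03] w 84.6 ff 0.0 t 0.1 0.022
```

```bash
python3 -m pendant '{"deltas":[{"delta_pos":[0,0,0],"dr":[0,0,-6.42]},{"delta_pos":[0,0,0],"dr":[0,0,-6.42]},{"delta_pos":[0,0,0],"dr":[0,0,-6.42]},{"delta_pos":[0,0,0],"dr":[0,0,-6.42]},{"delta_pos":[0,0,0],"dr":[0,0,-6.42]},{"delta_pos":[0,0,0],"dr":[0,0,-6.42]},{"delta_pos":[0,0,0],"dr":[0,0,-6.42]},{"delta_pos":[0,0,0],"dr":[0,0,-6.42]},{"delta_pos":[30.5,14.1,9],"dr":[0,0,0]},{"delta_pos":[30.5,14.1,9],"dr":[0,0,0]},{"delta_pos":[30.5,14.1,9],"dr":[0,0,0]},{"delta_pos":[30.5,14.1,9],"dr":[0,0,0]},{"delta_pos":[30.5,14.1,9],"dr":[0,0,0]},{"delta_pos":[30.5,14.1,9],"dr":[0,0,0]},{"delta_pos":[30.5,14.1,9],"dr":[0,0,0]},{"delta_pos":[30.5,14.1,9],"dr":[0,0,0]},{"delta_pos":[30.5,14.1,9],"dr":[0,0,0]},{"delta_pos":[30.5,14.1,9],"dr":[0,0,0]},{"delta_pos":[30.5,14.1,9],"dr":[0,0,0]},{"delta_pos":[0,0,0],"dr":[0,0,0]}]}' 1; python3 go.py 473.5 -309.5 37 -17.6
```

```text
time: 1.77
tcp_pos: [0.4778, -0.3023, 0.1523]
tool_rot: [-2.522, -1.866, -0.005]
ft_force: [0.6, 1.0, 0.8]
width: 1.001
finger_force: 0.0
dr(tool) deg [-0.09 -0.3   0.58] d now-frame [ -8.8  -1.8 115.2] d target-frame [ -8.2  -1.9 115.3]
tcp [ 477.8 -302.3  152.3] F [0.61 1.04 0.77] M [ 0.11 -0.04  0.  ] w 85.1 ff 0.0 t 1.7667 0.022
```

```bash
python3 -m pendant '{"deltas":[{"delta_pos":[0,0,0],"dr":[0,0,0]},{"delta_pos":[0,0,0],"dr":[0,0,0]},{"delta_pos":[0,0,0],"dr":[0,0,0]}]}' 1 >/dev/null; python3 go.py 473.5 -309.5 37 -17.6
```

```text
dr(tool) deg [-0.01  0.04 -0.15] d now-frame [2.800e+00 1.000e-01 1.174e+02] d target-frame [2.700e+00 1.000e-01 1.174e+02]
tcp [ 472.6 -312.1  154.4] F [-0.19 -1.27 -0.41] M [-0.06  0.02 -0.02] w 85.2 ff 0.0 t 2.0167 0.022
```

```bash
python3 -m pendant '{"deltas":[{"delta_pos":[0,0,12],"dr":[0,0,0]},{"delta_pos":[0,0,18],"dr":[0,0,0]},{"delta_pos":[0,0,18],"dr":[0,0,0]},{"delta_pos":[0,0,14],"dr":[0,0,0]},{"delta_pos":[0,0,8],"dr":[0,0,0]},{"delta_pos":[0,0,0],"dr":[0,0,0]},{"delta_pos":[0,0,0],"dr":[0,0,0]},{"delta_pos":[0,0,0],"dr":[0,0,0]}]}' 1 >/dev/null; python3 go.py 473.5 -309.5 37 -17.6;  python3 -m pendant '{"deltas":[{"delta_pos":[0,0,0],"dr":[0,0,0]},{"delta_pos":[0,0,0],"dr":[0,0,0]}]}' 1 >/dev/null; python3 go.py 473.5 -309.5 37 -17.6
```

```text
dr(tool) deg [ 0.07  0.02 -0.06] d now-frame [ 1.5 -0.9 48.1] d target-frame [ 1.5 -0.9 48.1]
tcp [ 473.9 -311.2   85.1] F [ 0.33 -0.74  0.24] M [-0.   -0.01  0.05] w 85.1 ff 0.0 t 2.6833 0.022
dr(tool) deg [ 0.1   0.03 -0.03] d now-frame [ 1.2 -1.1 48.3] d target-frame [ 1.2 -1.  48.3]
tcp [ 474.1 -310.9   85.3] F [-0.2   0.28 -0.14] M [-0.02 -0.01  0.04] w 84.8 ff 0.0 t 2.85 0.022
```

```bash
python3 -m pendant '{"deltas":[{"delta_pos":[1,-1,8],"dr":[0,0,0]},{"delta_pos":[0,0,14],"dr":[0,0,0]},{"delta_pos":[0,0,14],"dr":[0,0,0]},{"delta_pos":[0,0,8],"dr":[0,0,0]},{"delta_pos":[0,0,4],"dr":[0,0,0]},{"delta_pos":[0,0,0],"dr":[0,0,0]},{"delta_pos":[0,0,0],"dr":[0,0,0]},{"delta_pos":[0,0,0],"dr":[0,0,0]}]}' 1 >/dev/null; python3 go.py 473.5 -309.5 37 -17.6;  python3 -m pendant '{"deltas":[{"delta_pos":[0,0,0],"dr":[0,0,0]},{"delta_pos":[0,0,0],"dr":[0,0,0]},{"delta_pos":[0,0,0],"dr":[0,0,0]},{"delta_pos":[0,0,0],"dr":[0,0,0]},{"delta_pos":[0,0,0],"dr":[0,0,0]},{"delta_pos":[0,0,0],"dr":[0,0,0]},{"delta_pos":[0,0,0],"dr":[0,0,0]},{"delta_pos":[0,0,0],"dr":[0,0,0]},{"delta_pos":[0,0,0],"dr":[0,0,0]},{"delta_pos":[0,0,0],"dr":[0,0,0]}]}' 0 80 >/dev/null; python3 go.py 473.5 -309.5 37 -17.6
python3 - <<'E'
from workcell import viewer
import cv2,numpy as np
d=viewer.get_image("side"); np.savez("side1.npz",**d)
cv2.imwrite("pics/grip.png",cv2.resize(d["img"][200:280,260:380,::-1],None,fx=5,fy=5,interpolation=cv2.INTER_CUBIC))
E
```

```text
dr(tool) deg [ 0.07  0.01 -0.02] d now-frame [0.1 0.  0. ] d target-frame [0.1 0.  0. ]
tcp [ 473.5 -309.6   37. ] F [-0.63  0.21  0.25] M [-0.07  0.03 -0.02] w 84.8 ff 0.0 t 3.5167 0.022
dr(tool) deg [ 0.08  0.02 -0.02] d now-frame [ 0.1 -0.   0.1] d target-frame [ 0.1 -0.   0.1]
tcp [ 473.5 -309.6   37.1] F [-0.76 -0.15  5.25] M [ 0.17  0.13 -0.  ] w 41.7 ff 82.0873475074768 t 4.35 0.022
```

View pics/grip.png

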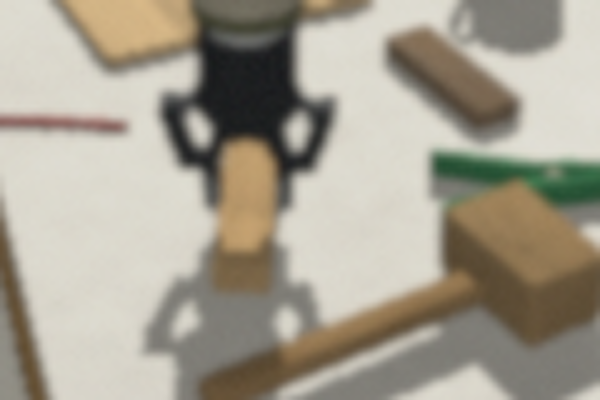

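Gripped: in the side crop the fingers straddle the middle of the rail, at about (245,170) in the crop. Now lift.

```bash
python3 -m pendant '{"deltas":[{"delta_pos":[0,0,-5],"dr":[0,0,0]},{"delta_pos":[0,0,-12],"dr":[0,0,0]},{"delta_pos":[0,0,-18],"dr":[0,0,0]},{"delta_pos":[0,0,-18],"dr":[0,0,0]},{"delta_pos":[0,0,-14],"dr":[0,0,0]},{"delta_pos":[0,0,-8],"dr":[0,0,-2.6]},{"delta_pos":[0,0,0],"dr":[0,0,-5]},{"delta_pos":[0,0,0],"dr":[0,0,-6]},{"delta_pos":[0,0,0],"dr":[0,0,-6]},{"delta_pos":[0,0,0],"dr":[0,0,-6]},{"delta_pos":[0,0,0],"dr":[0,0,-3]},{"delta_pos":[0,0,0],"dr":[0,0,0]},{"delta_pos":[0,0,0],"dr":[0,0,0]}]}' - 80 >/dev/null; python3 go.py 589.4 89.8 110 11
```

```text
dr(tool) deg [ 0.01 -0.   -0.15] d now-frame [370.1 189.6   1.9] d target-frame [369.6 190.6   1.8]
tcp [ 472.8 -309.4  111.8] F [-0.83 -0.85 -1.43] M [-0.  0.  0.] w 41.3 ff 81.244375705719 t 5.4833 0.022
```

```bash
python3 -m pendant '{"deltas":[{"delta_pos":[12,6,0],"dr":[0,0,0]},{"delta_pos":[22,11,0],"dr":[0,0,0]},{"delta_pos":[30,15.5,0],"dr":[0,0,0]},{"delta_pos":[34,17.5,0],"dr":[0,0,0]},{"delta_pos":[34,17.5,0],"dr":[0,0,0]},{"delta_pos":[34,17.5,0],"dr":[0,0,0]},{"delta_pos":[34,17.5,0],"dr":[0,0,0]},{"delta_pos":[34,17.5,0],"dr":[0,0,0]},{"delta_pos":[34,17.5,0],"dr":[0,0,0]},{"delta_pos":[34,17.5,0],"dr":[0,0,0]},{"delta_pos":[30,15.5,0],"dr":[0,0,0]},{"delta_pos":[22,11,0],"dr":[0,0,0]},{"delta_pos":[12,6,0],"dr":[0,0,0]},{"delta_pos":[4,2,0],"dr":[0,0,0]},{"delta_pos":[0,0,0],"dr":[0,0,0]},{"delta_pos":[0,0,0],"dr":[0,0,0]},{"delta_pos":[0,0,0],"dr":[0,0,0]},{"delta_pos":[0,0,0],"dr":[0,0,0]}]}' - 80 >/dev/null; python3 go.py 589.4 89.8 110 11
python3 - <<'E'
from workcell import viewer
import cv2,numpy as np
from h import *
im=[]
for n,b in(("top",(215,180,335,280)),("side",(240,150,360,250))):
    d=viewer.get_image(n); np.savez(n+"2.npz",**d); x0,y0,x1,y1=b
    im.append(cv2.resize(d["img"][y0:y1,x0:x1,::-1],(396,330),interpolation=cv2.INTER_CUBIC))
cv2.imwrite("pics/over.png",np.hstack(im))
E
```

```text
dr(tool) deg [-0.02  0.06 -0.2 ] d now-frame [2.  1.3 1.3] d target-frame [2.  1.3 1.3]
tcp [588.5  87.6 111.3] F [-0.54 -0.58 -1.73] M [ 0.01 -0.02 -0.05] w 41.8 ff 81.25500082969666 t 6.9833 0.022
```

View pics/over.png

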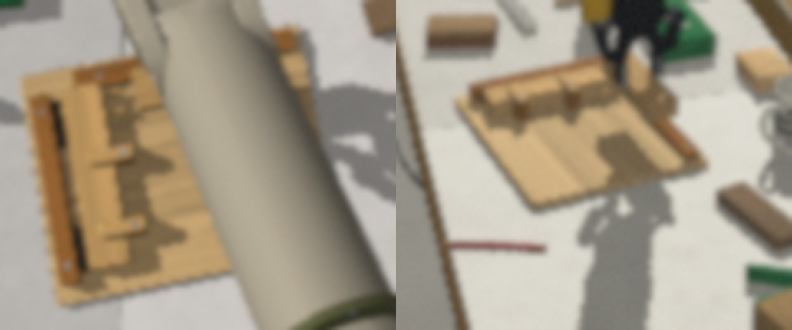

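The top crop shows the arm over the rail, with the stile's dowel area at (125,90). The side crop shows the rail above the bed, near the fence end at (645,85). Descending, slightly clear of the fence.

```bash
python3 -m pendant '{"deltas":[{"delta_pos":[1,-2,6],"dr":[0,0,-0.2]},{"delta_pos":[0,0,12],"dr":[0,0,0]},{"delta_pos":[0,0,14],"dr":[0,0,0]},{"delta_pos":[0,0,12],"dr":[0,0,0]},{"delta_pos":[0,0,7],"dr":[0,0,0]},{"delta_pos":[0,0,4],"dr":[0,0,0]},{"delta_pos":[0,0,0],"dr":[0,0,0]},{"delta_pos":[0,0,0],"dr":[0,0,0]},{"delta_pos":[0,0,0],"dr":[0,0,0]},{"delta_pos":[0,0,0],"dr":[0,0,0]}]}' - 80 >/dev/null; python3 go.py 589.4 89.8 49 11
python3 -m pendant '{"deltas":[{"delta_pos":[0,0,1.5],"dr":[0,0,0]},{"delta_pos":[0,0,1.5],"dr":[0,0,0]},{"delta_pos":[0,0,1],"dr":[0,0,0]},{"delta_pos":[0,0,0],"dr":[0,0,0]},{"delta_pos":[0,0,0],"dr":[0,0,0]}]}' - 80 >/dev/null; python3 go.py 589.4 89.8 49 11
```

```text
dr(tool) deg [0.08 0.   0.18] d now-frame [-1.4  2.3  8.1] d target-frame [-1.4  2.3  8.1]
tcp [586.9  90.7  57.1] F [-0.91  0.29 -1.2 ] M [0.04 0.   0.06] w 41.8 ff 81.25346660614014 t 7.9167 0.022
dr(tool) deg [-0.01 -0.    0.18] d now-frame [-1.4  2.9  3.3] d target-frame [-1.3  2.9  3.3]
tcp [586.3  90.6  52.3] F [ 0.73  0.43 -0.99] M [-0.    0.01  0.03] w 41.6 ff 81.25285148620605 t 8.3333 0.022
```

```bash
python3 -m pendant '{"deltas":[{"delta_pos":[0,0,1],"dr":[0,0,0]},{"delta_pos":[0,0,1],"dr":[0,0,0]},{"delta_pos":[0,0,0],"dr":[0,0,0]},{"delta_pos":[0,0,0],"dr":[0,0,0]}]}' - 80 >/dev/null; python3 go.py 589.4 89.8 49 11
python3 -m pendant '{"deltas":[{"delta_pos":[0,0,1],"dr":[0,0,0]},{"delta_pos":[0,0,0.5],"dr":[0,0,0]},{"delta_pos":[0,0,0],"dr":[0,0,0]},{"delta_pos":[0,0,0],"dr":[0,0,0]}]}' - 80 >/dev/null; python3 go.py 589.4 89.8 49 11
```

```text
dr(tool) deg [-0.01 -0.01  0.18] d now-frame [-1.4  3.   1.2] d target-frame [-1.4  3.   1.2]
tcp [586.2  90.6  50.2] F [ 0.83 -0.33 -0.79] M [ 0.02  0.01 -0.04] w 41.6 ff 81.25281929969788 t 8.6667 0.022
dr(tool) deg [0.02 0.   0.18] d now-frame [-1.4  2.7  0.2] d target-frame [-1.4  2.8  0.2]
tcp [586.4  90.6  49.2] F [-1.88  0.34  4.43] M [-0.17  0.37 -0.04] w 41.4 ff 81.68159365653992 t 9.0 0.022
```

Contact with the bed at TCP z = 49, as expected. Now feel for the fence (tool +y).

```bash
cat >> go.py <<'E'
print("F tool",np.round(R.T@s["ft_force"],2),"M tool",np.round(R.T@s["moment"],2))
E
python3 -m pendant '{"deltas":[{"delta_pos":[0,1,-0.2],"dr":[0,0,0]},{"delta_pos":[0,1,0],"dr":[0,0,0]},{"delta_pos":[0,1,0],"dr":[0,0,0]},{"delta_pos":[0,0,0],"dr":[0,0,0]},{"delta_pos":[0,0,0],"dr":[0,0,0]}]}' - 80 >/dev/null; python3 go.py 588.8 90.3 49 11
python3 -m pendant '{"deltas":[{"delta_pos":[0,1,0],"dr":[0,0,0]},{"delta_pos":[0,0,0],"dr":[0,0,0]},{"delta_pos":[0,0,0],"dr":[0,0,0]}]}' - 80 >/dev/null; python3 go.py 588.8 90.3 49 11
python3 -m pendant '{"deltas":[{"delta_pos":[0,1,0],"dr":[0,0,0]},{"delta_pos":[0,0,0],"dr":[0,0,0]},{"delta_pos":[0,0,0],"dr":[0,0,0]}]}' - 80 >/dev/null; python3 go.py 588.8 90.3 49 11
```

```text
dr(tool) deg [ 0.01 -0.    0.18] d now-frame [-0.8 -0.8  0.2] d target-frame [-0.8 -0.8  0.2]
tcp [589.4  91.2  49.2] F [-3.58  0.94  4.1 ] M [-0.12  0.58 -0.01] w 41.3 ff 81.96937322616577 t 9.4167 0.022
F tool [ 1.61 -3.33 -4.1 ] M tool [ 0.59 -0.    0.01]
dr(tool) deg [ 0.   -0.    0.18] d now-frame [-0.8 -1.7  0.2] d target-frame [-0.8 -1.7  0.2]
tcp [590.3  91.4  49.2] F [-3.04 -0.96  4.33] M [-0.16  0.72  0.06] w 41.7 ff 81.94474339485168 t 9.6667 0.022
F tool [-0.35 -3.16 -4.33] M tool [ 0.73 -0.02 -0.06]
dr(tool) deg [-0.01 -0.    0.18] d now-frame [-0.8 -2.5  0.2] d target-frame [-0.8 -2.5  0.2]
tcp [591.1  91.6  49.2] F [-3.93 -0.91  4.64] M [-0.18  0.8  -0.05] w 41.7 ff 82.12421894073486 t 9.9167 0.022
F tool [-0.13 -4.03 -4.63] M tool [ 0.82 -0.02  0.05]
```

```bash
python3 -m pendant '{"deltas":[{"delta_pos":[0,1,-0.3],"dr":[0,0,0]},{"delta_pos":[0,0,0],"dr":[0,0,0]},{"delta_pos":[0,0,0],"dr":[0,0,0]}]}' - 80 >/dev/null; python3 go.py 588.8 90.3 49 11
python3 -m pendant '{"deltas":[{"delta_pos":[0,1,0],"dr":[0,0,0]},{"delta_pos":[0,0,0],"dr":[0,0,0]},{"delta_pos":[0,0,0],"dr":[0,0,0]}]}' - 80 >/dev/null; python3 go.py 588.8 90.3 49 11
python3 -m pendant '{"deltas":[{"delta_pos":[0,1,0],"dr":[0,0,0]},{"delta_pos":[0,0,0],"dr":[0,0,0]},{"delta_pos":[0,0,0],"dr":[0,0,0]}]}' - 80 >/dev/null; python3 go.py 588.8 90.3 49 11
```

```text
dr(tool) deg [-0.11 -0.    0.16] d now-frame [-0.9 -2.7  0.2] d target-frame [-0.9 -2.7  0.2]
tcp [591.3  91.7  49.2] F [-6.23 -0.76  6.93] M [-0.26  1.4  -0.26] w 41.9 ff 82.20907688140869 t 10.1667 0.022
F tool [ 0.46 -6.28 -6.91] M tool [1.42 0.01 0.26]
dr(tool) deg [-0.22  0.01  0.16] d now-frame [-0.9 -2.9  0.2] d target-frame [-0.9 -2.9  0.2]
tcp [591.5  91.7  49.2] F [-10.53  -2.12  10.87] M [-0.42  2.33 -0.26] w 41.5 ff 82.58416056632996 t 10.4167 0.022
F tool [ -0.05 -10.78 -10.83] M tool [2.37 0.04 0.26]
dr(tool) deg [-0.32  0.02  0.15] d now-frame [-0.9 -3.   0.2] d target-frame [-0.9 -3.   0.2]
tcp [591.6  91.8  49.2] F [-15.31  -2.36  13.96] M [-0.55  3.18 -0.47] w 41.3 ff 83.03476095199585 t 10.6667 0.022
F tool [  0.64 -15.56 -13.88] M tool [3.23 0.08 0.47]
```

Fence found about 1 mm from the estimate. Ease off the side and down pressure, and trim the yaw.

```bash
python3 -m pendant '{"deltas":[{"delta_pos":[0,-2,-0.5],"dr":[0,0,0.2]},{"delta_pos":[0,0,0],"dr":[0,0,0]},{"delta_pos":[0,0,0],"dr":[0,0,0]}]}' - 80 >/dev/null; python3 go.py 588.8 90.3 49 11
python3 -m pendant '{"deltas":[{"delta_pos":[0,0,0],"dr":[0,0,0.2]},{"delta_pos":[0,0,0],"dr":[0,0,0]},{"delta_pos":[0,0,0],"dr":[0,0,0]}]}' - 80 >/dev/null; python3 go.py 588.8 90.3 49 11
```

```text
dr(tool) deg [-0.09 -0.01 -0.02] d now-frame [-0.8 -2.9  0.2] d target-frame [-0.8 -2.9  0.2]
tcp [591.5  91.6  49.2] F [-5.77 -0.01  2.12] M [-0.16  1.17 -0.09] w 41.8 ff 81.69869184494019 t 10.9167 0.022
F tool [ 1.09 -5.67 -2.11] M tool [1.18 0.06 0.09]
dr(tool) deg [-0.11  0.01 -0.19] d now-frame [-0.8 -2.9  0.2] d target-frame [-0.8 -2.9  0.2]
tcp [591.5  91.6  49.2] F [-6.27 -1.08  1.76] M [-0.29  1.18  0.24] w 41.5 ff 81.64511919021606 t 11.1667 0.022
F tool [ 0.12 -6.37 -1.75] M tool [ 1.22 -0.06 -0.24]
```

```bash
python3 -m pendant '{"deltas":[{"delta_pos":[2,0,0],"dr":[0,0,-0.15]},{"delta_pos":[3,0,0],"dr":[0,0,0]},{"delta_pos":[3,0,0],"dr":[0,0,0]},{"delta_pos":[1.5,0,0],"dr":[0,0,0]},{"delta_pos":[0,0,0],"dr":[0,0,0]},{"delta_pos":[0,0,0],"dr":[0,0,0]}]}' - 80 >/dev/null; python3 go.py 588.8 90.3 49 11
python3 -m pendant '{"deltas":[{"delta_pos":[1.5,0,0],"dr":[0,0,0]},{"delta_pos":[1.5,0,0],"dr":[0,0,0]},{"delta_pos":[1.5,0,0],"dr":[0,0,0]},{"delta_pos":[1,0,0],"dr":[0,0,0]},{"delta_pos":[0,0,0],"dr":[0,0,0]},{"delta_pos":[0,0,0],"dr":[0,0,0]}]}' - 80 >/dev/null; python3 go.py 588.8 90.3 49 11
```

```text
dr(tool) deg [-0.11  0.1  -0.12] d now-frame [-8.7 -2.9  0.3] d target-frame [-8.7 -2.9  0.3]
tcp [590.   99.4  49.3] F [-5.52 -5.33  2.44] M [-0.99  1.11  0.16] w 41.7 ff 81.66130900382996 t 11.6667 0.022
F tool [-4.19 -6.43 -2.42] M tool [ 1.27 -0.77 -0.16]
dr(tool) deg [-0.12  0.13 -0.14] d now-frame [-13.8  -2.9   0.3] d target-frame [-13.8  -2.9   0.2]
tcp [589.  104.4  49.2] F [-5.33 -5.69  1.89] M [-1.16  1.08  0.1 ] w 41.8 ff 81.73927903175354 t 12.1667 0.022
F tool [-4.58 -6.31 -1.86] M tool [ 1.28 -0.94 -0.11]
```

```bash
python3 -m pendant '{"deltas":[{"delta_pos":[1,0,0],"dr":[0,0,0]},{"delta_pos":[1,0,0],"dr":[0,0,0]},{"delta_pos":[1,0,0],"dr":[0,0,0]},{"delta_pos":[0,0,0],"dr":[0,0,0]},{"delta_pos":[0,0,0],"dr":[0,0,0]}]}' - 80 >/dev/null; python3 go.py 588.8 90.3 49 11
python3 -m pendant '{"deltas":[{"delta_pos":[1,0,0],"dr":[0,0,0]},{"delta_pos":[1,0,0],"dr":[0,0,0]},{"delta_pos":[1,0,0],"dr":[0,0,0]},{"delta_pos":[0,0,0],"dr":[0,0,0]},{"delta_pos":[0,0,0],"dr":[0,0,0]}]}' - 80 >/dev/null; python3 go.py 588.8 90.3 49 11
```

```text
dr(tool) deg [-0.12  0.14 -0.14] d now-frame [-16.7  -2.8   0.3] d target-frame [-16.7  -2.9   0.2]
tcp [588.5 107.2  49.2] F [-4.63 -5.81  3.14] M [-1.24  1.09  0.14] w 41.6 ff 81.7450761795044 t 12.5833 0.022
F tool [-4.85 -5.65 -3.12] M tool [ 1.3  -1.02 -0.14]
dr(tool) deg [-0.12  0.14 -0.15] d now-frame [-19.6  -2.9   0.3] d target-frame [-19.6  -2.9   0.2]
tcp [587.9 110.1  49.2] F [-5.   -6.26  2.73] M [-1.32  1.08  0.14] w 41.7 ff 81.75639152526855 t 13.0 0.022
F tool [-5.21 -6.1  -2.7 ] M tool [ 1.31 -1.09 -0.14]
```

```bash
python3 -m pendant '{"deltas":[{"delta_pos":[1.5,0,0],"dr":[0,0,0]},{"delta_pos":[1.5,0,0],"dr":[0,0,0]},{"delta_pos":[1.5,0,0],"dr":[0,0,0]},{"delta_pos":[1.5,0,0],"dr":[0,0,0]},{"delta_pos":[0,0,0],"dr":[0,0,0]},{"delta_pos":[0,0,0],"dr":[0,0,0]}]}' - 80 >/dev/null; python3 go.py 588.8 90.3 49 11
python3 -m pendant '{"deltas":[{"delta_pos":[1.5,0,0],"dr":[0,0,0]},{"delta_pos":[1.5,0,0],"dr":[0,0,0]},{"delta_pos":[1.5,0,0],"dr":[0,0,0]},{"delta_pos":[1,0,0],"dr":[0,0,0]},{"delta_pos":[0,0,0],"dr":[0,0,0]},{"delta_pos":[0,0,0],"dr":[0,0,0]}]}' - 80 >/dev/null; python3 go.py 588.8 90.3 49 11
```

```text
dr(tool) deg [-0.12  0.13 -0.14] d now-frame [-25.8  -2.8   0.3] d target-frame [-25.8  -2.9   0.2]
tcp [586.7 116.2  49.2] F [-4.83 -6.2   3.06] M [-1.17  1.1   0.18] w 41.7 ff 81.71759247779846 t 13.5 0.022
F tool [-5.18 -5.91 -3.04] M tool [ 1.3  -0.94 -0.18]
dr(tool) deg [-0.13  0.14 -0.15] d now-frame [-31.2  -2.8   0.3] d target-frame [-31.2  -2.9   0.2]
tcp [585.7 121.4  49.2] F [-5.37 -5.95  3.42] M [-1.28  1.15  0.17] w 41.7 ff 81.76799297332764 t 14.0 0.022
F tool [-4.84 -6.4  -3.4 ] M tool [ 1.37 -1.04 -0.17]
```

```bash
python3 -m pendant '{"deltas":[{"delta_pos":[0,-1.2,-0.3],"dr":[0,0,0]},{"delta_pos":[0,0,0],"dr":[0,0,0]},{"delta_pos":[1,0,0],"dr":[0,0,0]},{"delta_pos":[0,0,0],"dr":[0,0,0]},{"delta_pos":[0,0,0],"dr":[0,0,0]}]}' - 80 >/dev/null; python3 go.py 588.8 90.3 49 11
python3 -m pendant '{"deltas":[{"delta_pos":[1,0,0],"dr":[0,0,0]},{"delta_pos":[0,0,0],"dr":[0,0,0]},{"delta_pos":[0,0,0],"dr":[0,0,0]}]}' - 80 >/dev/null; python3 go.py 588.8 90.3 49 11
python3 -m pendant '{"deltas":[{"delta_pos":[1,0,0],"dr":[0,0,0]},{"delta_pos":[0,0,0],"dr":[0,0,0]},{"delta_pos":[0,0,0],"dr":[0,0,0]}]}' - 80 >/dev/null; python3 go.py 588.8 90.3 49 11
```

```text
dr(tool) deg [ 0.03 -0.03 -0.05] d now-frame [-34.7  -2.7   1.1] d target-frame [-34.7  -2.8   1.2]
tcp [584.9 124.9  50.2] F [-0.04  1.24 -1.89] M [-0.01  0.04 -0.  ] w 41.8 ff 81.31967782974243 t 14.4167 0.022
F tool [1.22 0.2  1.89] M tool [0.04 0.   0.  ]
dr(tool) deg [ 0.02 -0.01 -0.05] d now-frame [-35.5  -2.6   1.2] d target-frame [-35.5  -2.6   1.2]
tcp [584.6 125.7  50.2] F [-0.25 -0.12 -1.62] M [-0.    0.02  0.04] w 41.7 ff 81.34077072143555 t 14.6667 0.022
F tool [-0.07 -0.27  1.62] M tool [ 0.02  0.   -0.04]
dr(tool) deg [ 0.01 -0.01 -0.06] d now-frame [-36.4  -2.5   1.2] d target-frame [-36.4  -2.5   1.2]
tcp [584.3 126.5  50.2] F [-0.36  0.25 -1.69] M [0.05 0.01 0.03] w 41.3 ff 81.35312676429749 t 14.9167 0.022
F tool [ 0.32 -0.3   1.69] M tool [-0.    0.05 -0.03]
```

```bash
python3 -m pendant '{"deltas":[{"delta_pos":[0,0.2,0.6],"dr":[0,0,0]},{"delta_pos":[0,0,0.5],"dr":[0,0,0]},{"delta_pos":[0,0,0],"dr":[0,0,0]},{"delta_pos":[0,0,0],"dr":[0,0,0]}]}' - 80 >/dev/null; python3 go.py 588.8 90.3 49 11
python3 -m pendant '{"deltas":[{"delta_pos":[1,0,0],"dr":[0,0,0]},{"delta_pos":[0,0,0],"dr":[0,0,0]},{"delta_pos":[0,0,0],"dr":[0,0,0]}]}' - 80 >/dev/null; python3 go.py 588.8 90.3 49 11
python3 -m pendant '{"deltas":[{"delta_pos":[1,0,0],"dr":[0,0,0]},{"delta_pos":[0,0,0],"dr":[0,0,0]},{"delta_pos":[0,0,0],"dr":[0,0,0]}]}' - 80 >/dev/null; python3 go.py 588.8 90.3 49 11
```

```text
dr(tool) deg [ 0.02 -0.   -0.07] d now-frame [-36.3  -2.7   0.2] d target-frame [-36.3  -2.8   0.2]
tcp [584.6 126.4  49.2] F [ 0.47 -1.07  1.33] M [-0.02  0.11  0.02] w 41.8 ff 81.46417021751404 t 15.25 0.022
F tool [-1.14  0.26 -1.33] M tool [ 0.12 -0.   -0.02]
dr(tool) deg [ 0.01  0.03 -0.09] d now-frame [-36.9  -2.7   0.2] d target-frame [-36.9  -2.8   0.2]
tcp [584.5 127.   49.2] F [-0.56 -1.85  2.38] M [-0.51  0.09 -0.02] w 41.6 ff 81.70415997505188 t 15.5 0.022
F tool [-1.71 -0.9  -2.38] M tool [ 0.19 -0.48  0.02]
dr(tool) deg [ 0.01  0.02 -0.09] d now-frame [-38.   -2.7   0.2] d target-frame [-38.   -2.8   0.2]
tcp [584.3 128.1  49.2] F [-0.94 -2.56  3.72] M [-0.68  0.13  0.03] w 41.5 ff 81.82733058929443 t 15.75 0.022
F tool [-2.33 -1.41 -3.72] M tool [ 0.26 -0.65 -0.03]
```

```bash
python3 -m pendant '{"deltas":[{"delta_pos":[1,0,0],"dr":[0,0,0]},{"delta_pos":[0,0,0],"dr":[0,0,0]},{"delta_pos":[0,0,0],"dr":[0,0,0]},{"delta_pos":[0,0,0],"dr":[0,0,0]}]}' - 80 >/dev/null; python3 go.py 588.8 90.3 49 11
python3 -m pendant '{"deltas":[{"delta_pos":[1,0,0],"dr":[0,0,0]},{"delta_pos":[0,0,0],"dr":[0,0,0]},{"delta_pos":[0,0,0],"dr":[0,0,0]},{"delta_pos":[0,0,0],"dr":[0,0,0]}]}' - 80 >/dev/null; python3 go.py 588.8 90.3 49 11
python3 - <<'E'
from workcell import viewer
import cv2,numpy as np
im=[]
for n,b in(("top",(215,185,305,260)),("side",(250,150,340,225))):
    d=viewer.get_image(n); np.savez(n+"3.npz",**d); x0,y0,x1,y1=b
    im.append(cv2.resize(d["img"][y0:y1,x0:x1,::-1],(396,330),interpolation=cv2.INTER_CUBIC))
cv2.imwrite("pics/ins.png",np.hstack(im))
E
```

```text
dr(tool) deg [ 0.01  0.04 -0.1 ] d now-frame [-38.6  -2.7   0.2] d target-frame [-38.6  -2.8   0.2]
tcp [584.2 128.7  49.2] F [ 0.21 -5.38  4.61] M [-1.09  0.06  0.1 ] w 41.7 ff 81.93962574005127 t 16.0833 0.022
F tool [-5.32 -0.81 -4.61] M tool [ 0.26 -1.06 -0.1 ]
dr(tool) deg [ 0.01  0.07 -0.12] d now-frame [-39.1  -2.7   0.2] d target-frame [-39.1  -2.8   0.2]
tcp [584.1 129.2  49.2] F [ 0.44 -6.97  4.74] M [-1.31  0.09  0.13] w 41.7 ff 82.0181679725647 t 16.4167 0.022
F tool [-6.94 -0.88 -4.73] M tool [ 0.34 -1.27 -0.13]
```

View pics/ins.png

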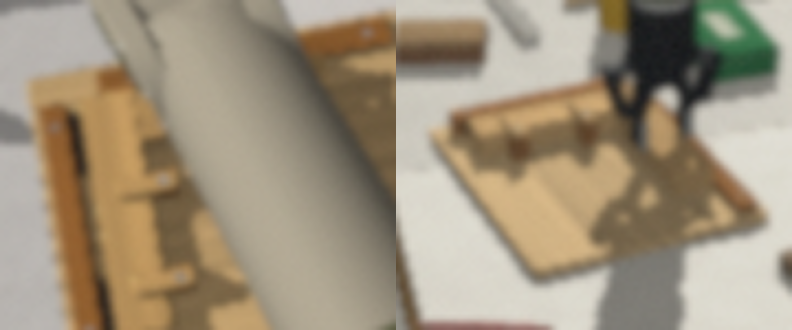

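Top crop: the rail end is under the arm at about (150,110), at the stile. Side crop: the rail lies along the fence, with its end at the stile at about (640,130). Contact was felt and the slope matches 3 N/mm. Continue pushing with less down force.

```bash
python3 -m pendant '{"deltas":[{"delta_pos":[1,0,-0.3],"dr":[0,0,0]},{"delta_pos":[1,0,0],"dr":[0,0,0]},{"delta_pos":[0,0,0],"dr":[0,0,0]},{"delta_pos":[0,0,0],"dr":[0,0,0]},{"delta_pos":[0,0,0],"dr":[0,0,0]}]}' - 80 >/dev/null; python3 go.py 588.8 90.3 49 11
python3 -m pendant '{"deltas":[{"delta_pos":[1,0,-0.1],"dr":[0,0,0]},{"delta_pos":[0,0,0],"dr":[0,0,0]},{"delta_pos":[0,0,0],"dr":[0,0,0]},{"delta_pos":[0,0,0],"dr":[0,0,0]}]}' - 80 >/dev/null; python3 go.py 588.8 90.3 49 11
```

```text
dr(tool) deg [-0.    0.12 -0.16] d now-frame [-40.3  -2.7   0.3] d target-frame [-40.3  -2.8   0.2]
tcp [583.8 130.4  49.2] F [ 0.61 -6.78  1.87] M [-1.63 -0.18  0.16] w 41.6 ff 81.80438876152039 t 16.9333 0.022
F tool [-6.78 -0.68 -1.86] M tool [ 0.13 -1.63 -0.16]
dr(tool) deg [-0.02  0.15 -0.19] d now-frame [-40.8  -2.6   0.3] d target-frame [-40.7  -2.7   0.2]
tcp [583.7 130.8  49.2] F [ 1.03 -8.57  2.14] M [-1.84 -0.22  0.21] w 41.6 ff 81.7392897605896 t 17.2667 0.022
F tool [-8.62 -0.6  -2.11] M tool [ 0.13 -1.85 -0.21]
```

```bash
python3 -m pendant '{"deltas":[{"delta_pos":[1,0,0],"dr":[0,0,-0.12]},{"delta_pos":[0.5,0,0],"dr":[0,0,0]},{"delta_pos":[0,0,0],"dr":[0,0,0]},{"delta_pos":[0,0,0],"dr":[0,0,0]},{"delta_pos":[0,0,0],"dr":[0,0,0]}]}' - 80 >/dev/null; python3 go.py 588.8 90.3 49 11
python3 -m pendant '{"deltas":[{"delta_pos":[1,0,-0.1],"dr":[0,0,0]},{"delta_pos":[0,0,0],"dr":[0,0,0]},{"delta_pos":[0,0,0],"dr":[0,0,0]},{"delta_pos":[0,0,0],"dr":[0,0,0]}]}' - 80 >/dev/null; python3 go.py 588.8 90.3 49 11
```

```text
dr(tool) deg [-0.02  0.21 -0.12] d now-frame [-41.3  -2.7   0.3] d target-frame [-41.3  -2.8   0.2]
tcp [583.7 131.3  49.2] F [  1.13 -10.37   2.25] M [-2.31 -0.29  0.09] w 41.4 ff 81.78737282752991 t 17.6833 0.022
F tool [-10.41  -0.85  -2.21] M tool [ 0.16 -2.32 -0.09]
dr(tool) deg [-0.02  0.23 -0.14] d now-frame [-41.9  -2.7   0.4] d target-frame [-41.9  -2.8   0.2]
tcp [583.6 131.9  49.2] F [  1.52 -11.47   2.04] M [-2.53 -0.43  0.17] w 41.6 ff 81.69448614120483 t 18.0167 0.022
F tool [-11.56  -0.67  -1.99] M tool [ 0.05 -2.56 -0.16]
```

```bash
python3 -m pendant '{"deltas":[{"delta_pos":[0.6,0,0],"dr":[0,0.2,-0.08]},{"delta_pos":[0.6,0,0],"dr":[0,0,0]},{"delta_pos":[0,0,0],"dr":[0,0,0]},{"delta_pos":[0,0,0],"dr":[0,0,0]},{"delta_pos":[0,0,0],"dr":[0,0,0]},{"delta_pos":[0,0,0],"dr":[0,0,0]}]}' - 80 >/dev/null; python3 go.py 588.8 90.3 49 11
```

```text
dr(tool) deg [-0.03  0.09 -0.1 ] d now-frame [-42.2  -2.7   0.3] d target-frame [-42.1  -2.8   0.2]
tcp [583.5 132.2  49.2] F [  1.61 -13.57   3.29] M [-2.94 -0.51  0.12] w 41.8 ff 81.78464770317078 t 18.5167 0.022
F tool [-13.63  -0.99  -3.27] M tool [ 0.05 -2.99 -0.11]
```

```bash
for i in 1 2 3; do python3 -m pendant '{"deltas":[{"delta_pos":[0,0,0],"dr":[0,0,0]},{"delta_pos":[0,0,0],"dr":[0,0,0]},{"delta_pos":[0,0,0],"dr":[0,0,0]}]}' - 80 >/dev/null; python3 go.py 588.8 90.3 49 11 | tail -1; done
python3 - <<'E'
from workcell import viewer
import cv2,numpy as np
im=[]
for n,b in(("top",(215,185,305,260)),("side",(250,150,340,225))):
    d=viewer.get_image(n); np.savez(n+"4.npz",**d); x0,y0,x1,y1=b
    im.append(cv2.resize(d["img"][y0:y1,x0:x1,::-1],(396,330),interpolation=cv2.INTER_CUBIC))
cv2.imwrite("pics/fin.png",np.hstack(im))
# stile shift in top view: compare rows across the stile edge, first picture vs now
a=np.load("top0.npz")["img"].astype(np.float32).mean(2); c=np.load("top4.npz")["img"].astype(np.float32).mean(2)
for b in ((234,220,250,238),(236,226,260,250),(222,200,236,240)):
    x0,y0,x1,y1=b; print(b,cv2.phaseCorrelate(a[y0:y1,x0:x1],c[y0:y1,x0:x1]))
E
```

```text
F tool [-14.04  -0.81  -2.66] M tool [ 0.09 -3.   -0.08]
F tool [-14.61  -0.94  -2.54] M tool [ 0.1  -3.04 -0.05]
F tool [-13.46  -1.9   -3.06] M tool [ 0.1  -3.   -0.02]
(234, 220, 250, 238) ((-1.2176282821427247, 0.08823547133124521), 0.9805897383226289)
(236, 226, 260, 250) ((-0.6465345920824976, 0.2445755593577399), 0.975951523002651)
(222, 200, 236, 240) ((0.14520875866339011, 0.22799836579269694), 0.9537916322549184)
```

View pics/fin.png

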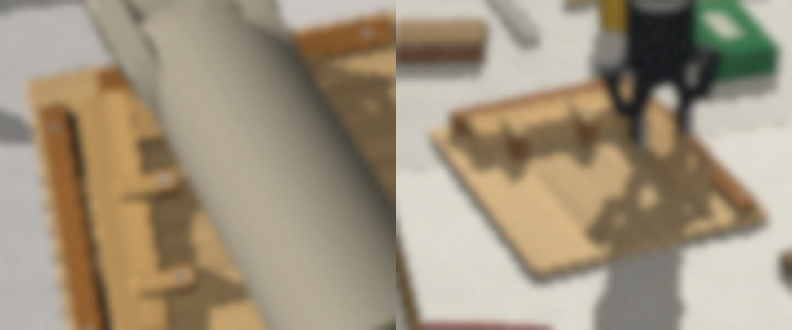

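The top crop shows the stile pushed back: the gap behind it, at about (90,300), has narrowed. Its image shift is about −1.2 px, or 4 mm, which matches a 12 N push. The side crop shows the rail flat along the fence, with its end at the stile at about (640,130).

```bash
python3 -c "
from workcell import r
print(r.hand_in())"
```

```text
the job is handed in; nothing more can be done
None
```

The rail is on both dowels, closed against the stile and held there with a push of about 12 N (wrist reads 14 N, less an estimated 2 N of bed friction; the stile moved back about 4 mm in the top view), and the job is handed in.

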